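# Open the gauge drawer by its hidden catch

## Robot

A 6-joint arm with a two-finger parallel gripper is mounted at the origin on a cart in front of the work surface, level with it; the furniture and walls round the work are solid. World frame = base frame: x ahead of the robot, y to its left, z up, the work surface at z = 0. Lengths are in m, angles in rad, forces in N, time in s.
With the tool pointing down it reaches from about 0.425 to 0.95 m from the base axis. Payload 3.5 kg.
Tool frame: the origin (TCP) lies between the finger pads; the fingertips stand 25 mm ahead of it and the grasp point (between the pads) lies 6 mm ahead of it (ctrl.finger_overhang is the distance from the TCP to the fingertips, in m); x points along the fingers, y is the direction in which the jaws open and shut, and the axes are right-handed (so a half turn about x gives the same grasp; the last joint's range is limited). The gripper opens to 85 mm and grips with 20 to 120 N. Pads are 22 mm wide; open, the fingers measure 114 mm over their backs; the gripper's body (76 mm by 85 mm) begins 54 mm behind the grasp point. The pads swing forward as they close: fully open they stand 13 mm farther back than shut.
Start: joints at [-1.488, 0.286, 1.577, -0, 1.279, -0.15], TCP at [0.156, -0.657, 0.256] pointing down, gripper open.
Joint ranges: [-2.77, 2.77], [-0.9, 2.22], [0.21, 2.48], [-1.53, 4.67], [0.24, 2.81], [-2.84, 2.84]. Speed limits (rad/s): [2.79, 2.79, 3.14, 3.14, 3.14, 3.14].

## Interface

Orientations are given as a unit quaternion [x, y, z, w].
In Python, from plant import ctrl gives the robot as it stands.
- The arm moves only by the tool play_rows, never from a script. Its argument "targets" is a list of rows, each an object with "delta_pos": the shift along the world's x, y, z normalised to -1 to 1, where 1 is 1000 mm, a list of three; "delta_rot": the turn, a rotation vector about the world's x, y, z normalised to -1 to 1, where 1 is pi rad, a list of three; "claw": the finger opening in mm, from 0 to 85.4. In form: [{"delta_pos": [tx, ty, tz], "delta_rot": [wx, wy, wz], "claw": claw}, ...]. A call has 1 to 20 rows; each row is the pose to reach, as a shift and turn from the pose measured when the call began, turning the shorter way round; what a row does not reach only later rows make up. A row lasts 1/12 s, in which the tool goes at most 41.7 mm and 7.16 degrees, less where a joint would pass 70% of its speed; a pose out of reach is approached as far as the arm can. A call with a number of a shift or a turn outside -1 to 1 is refused whole. A call with a gripper value outside its range is refused whole. The fingers move at their own pace and stop on an object; "newtons" is the grip in N (left out, the last holds). Time passes only in rows, so rows that repeat a pose let the fingers close. It gives the time, the measured TCP pose, the force and the opening at its end, in the units of the state.
- ctrl.get_state(): the state, without advancing time (a new reading comes with each control period).
- ctrl.read_camera(name): name is "side" or "top" or "wrist"; returns the picture (480x640x3 uint8, blue, green, red); there is no depth.
- ctrl.calibration(name): a dict with "fx", "fy", "cx", "cy" (pixels), "camera_from_world" (4x4, takes a point from world to camera coordinates). Camera axes: x right, y down, z forward; pixel columns grow to the right and rows downward; lengths in m; the calibration is good to about 2 mm. A picture is of the moment at which its call begins: read the wrist's pose just before it. calibration takes no time and is no camera call; for the wrist camera it gives the pose at the moment of the call.
- ctrl.sign_off(): hands the job in, once; it reports no verdict.
The state is a dict: "time": time; "qpos": joint angles; "dq": joint speeds; "joint_efforts": joint torques, N m; "eef_pos": TCP position; "tcp_rot": TCP orientation; "contact_force": force on the tool from outside, world axes, zero at the start; "wrist_torque": the same for the moment, N m; "opening": opening from 0.0 (shut) to 1.0 (fully open).
Only numpy, scipy, OpenCV 4.12 (cv2) and the standard library are available. Lean on these libraries where they do the work, as an engineer would, in place of code of your own. Each camera call takes 0.05 s, during which the arm holds its last target. There are 200 camera calls.

## Task

The grey gauge drawer unit on the bench has no handle; its drawer is pushed out by a catch hidden in a notch somewhere along the unit's rear edge (the long side away from you). Touch the rear edge at its left-hand end first, feel along it with a fingertip until the fingertip drops into the notch, and press the catch inside it fully home so that the drawer comes all the way out. Do not disturb the loose things lying on and round the unit, and use no great force.

Things in the scene. Friction and masses are not known exactly. Their poses are not given: they have to be found in the camera images.
- gauge_unit: Gauge drawer unit: plain grey flat steel box fixed to the bench, 100 mm (its x) x 260 mm (its y) x 50 mm high. Origin: centre of its underside. x points from the drawer front to the rear edge, away from the robot; y to the left along the edge; z up. Rear edge: the upright face at x = +50 mm, y -130 to +130 mm, z 0 to 50 mm, with at least 40 mm of free bench behind it.
- edge_end: The left-hand end of the rear edge, part of the unit and fixed to it: a plain grey block 24 x 70 x 50 mm. Origin: centre of its underside, at unit x = +38 mm, y = +95 mm; its axes are the unit's. Its rear face (its x = +12 mm) is flush with the rear edge.
- edge_middle (a point): Middle of the rear edge face (unit x +50, y 0, z 25 mm). The edge is solid but for one notch 44 mm wide along y, its centre anywhere from 35 mm left to 35 mm right of this point, drawn anew each time. The notch is open to the rear and above; floor 6 mm above the bench. The face within 60 mm of this point is set in 0.5 mm against the two end blocks.
- catch (a joint): Travel of the catch, m: 0 = out (start), 0.008 = fully in. An upright grey paddle in the notch, 40 mm wide, z 8 to 46 mm, its face 8 mm in from the edge face; it goes in along the unit's -x. A fingertip thus sinks 8 mm before meeting it, 16 mm when it is fully in. About 3 N of friction and some damping (press at 20 mm/s or slower); it stays where it is left.
- drawer (a joint): Travel of the drawer in m: 0 = shut, 0.032 = fully out toward the robot (the unit's -x). A linkage moves it 4 mm for each mm of the catch. Its front is flush, without handle; let it run free.
- ring_gauge: Loose steel ring gauge, 48 mm diameter, 16 mm high, lying on the unit's top (left half, toward the front). Origin: centre of its underside. Leave it alone.
- tweezers_loose: Loose steel tweezers, 128 x 15 x 7 mm, lying on the unit's top (right half, toward the front), long axis along y. Origin: centre of the underside. Leave them alone.
- small_ring: Loose steel ring gauge, 44 mm diameter, 14 mm high, on the bench behind the unit. Origin: centre of its underside. Leave it alone.
- deburr: Loose deburring tool with orange handle, 146 x 14 x 14 mm, on the bench behind the unit. Origin: centre of its underside. Leave it alone.
- gauge_fixture: Fixed dial-gauge fixture to the right of the unit: white base plate about 190 mm across with an upright red-handled clamp and a dial on a post, about 210 mm high. Origin: its underside, about x 0.57, y -0.16 in the world. Not part of the job; pass well above it (0.3 m is enough) or round it.

How it is judged:
On the way, in this order (a step that is already met when the one before it is completed fails the run):
1. a fingertip touches the left-hand end of the rear edge, with the catch still out (contact force between the fingers and edge_end above 0.3 N and value of joint catch below 0.001 m), for 0.05 s.
2. a fingertip presses the catch in (value of joint catch above 0.0065 m and contact force between the fingers and anything else above 0.5 N), for 0.1 s.
At the end, for the whole second after the job is handed in: The catch is pressed in by more than 6.5 of its 8 mm and the drawer stands out by more than 26 of its 32 mm, at rest (value of joint catch above 0.0065 m and value of joint drawer above 0.026 m and velocity of joint drawer below 0.005 m/s); the robot touches nothing.
It fails at once if a bystander is moved or lifted by more than 10 mm (distance of any of ring_gauge, tweezers_loose, small_ring, deburr from where it was at the start of the episode above 0.01 m).
It fails at once if the fingers press with more than 60 N (contact force between the fingers and anything else above 60 N).
It also fails if it takes over 72 s, if anything falls off the work surface, if the arm or the gripper's body presses on something with over 40 N, if the wrist force passes 120 N, or if a joint passes its speed limit or range.

## Working session

There is one attempt and no reset: what is moved stays moved. The work goes in short steps, Python scripts to look and compute and a tool call to move; the robot and the scene stay as the last step left them, time stands still between calls to the robot, and variables do not carry over. Pictures are saved under pics/ and viewed, about 8 in all and at most 12, crops included, and the job is handed in when it is done.

Besides the shell and the picture viewer there is one more tool, called after ">>>" by a JSON object that holds its "method" and its "body", one argument or row to a line. play_rows: Moves the arm, as the interface text tells. Its arguments: {"type":"object","properties":{"targets":{"type":"array"},"newtons":{"type":"number"}},"required":["targets"]}

```bash
mkdir -p pics; python3 - <<'E'
from plant import ctrl
import cv2
s=ctrl.get_state();print(s)
for n in("top","side"):
    cv2.imwrite(f"pics/{n}0.png",ctrl.read_camera(n));c=ctrl.calibration(n);print(n,c)
E
```

```text
{'time': 0.0, 'qpos': array([-1.48802886e+00,  2.87176666e-01,  1.57817607e+00,  1.26143050e-05,
        1.27856876e+00, -1.50014271e-01]), 'dq': array([-0.00090047, -0.00029782, -0.00027384,  0.0003823 , -0.00082139,
       -0.00106383]), 'joint_efforts': array([-4.73845228e-05, -4.05980551e+01, -2.92624623e+01, -1.67454859e-04,
        5.86918672e-03, -1.71398202e-06]), 'eef_pos': array([ 0.15568513, -0.65619335,  0.25494026]), 'tcp_rot': array([ 0.70235428,  0.0829365 , -0.70229038,  0.08129098]), 'contact_force': array([-0.00693829, -0.33338281, -0.55659801]), 'wrist_torque': array([-0.03330602, -0.04237994, -0.01288192]), 'opening': 0.9961078644810485}
top {'fx': 488.34531810637594, 'fy': 488.34531810637594, 'cx': 314.48840982041963, 'cy': 245.92970214158223, 'camera_from_world': array([[-0.06134311, -0.99809964,  0.00584231,  0.10244976],
       [-0.97222489,  0.05842623, -0.2266388 ,  0.58751201],
       [ 0.22586676, -0.01958277, -0.97396136,  0.81605968],
       [ 0.        ,  0.        ,  0.        ,  1.        ]])}
side {'fx': 535.6055087953332, 'fy': 535.6055087953332, 'cx': 316.21666449019284, 'cy': 245.9047614246273, 'camera_from_world': array([[-0.94845957, -0.31679409, -0.0081202 ,  0.58716597],
       [-0.18661621,  0.57905893, -0.79364044,  0.12848601],
       [ 0.25612268, -0.75122051, -0.6083329 ,  0.84661226],
       [ 0.        ,  0.        ,  0.        ,  1.        ]])}
```

View pics/top0.png

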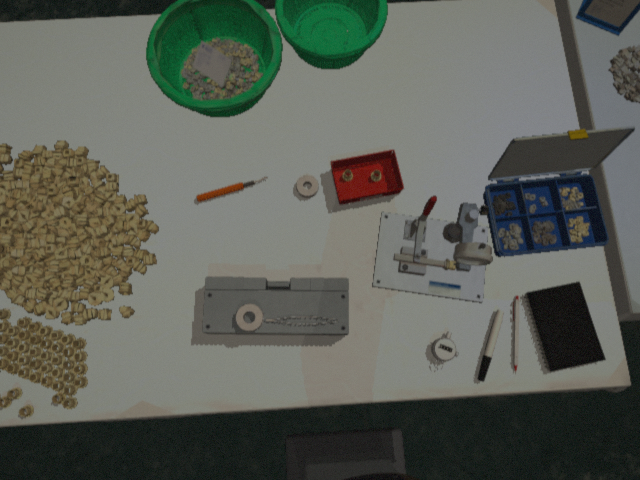

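View pics/side0.png

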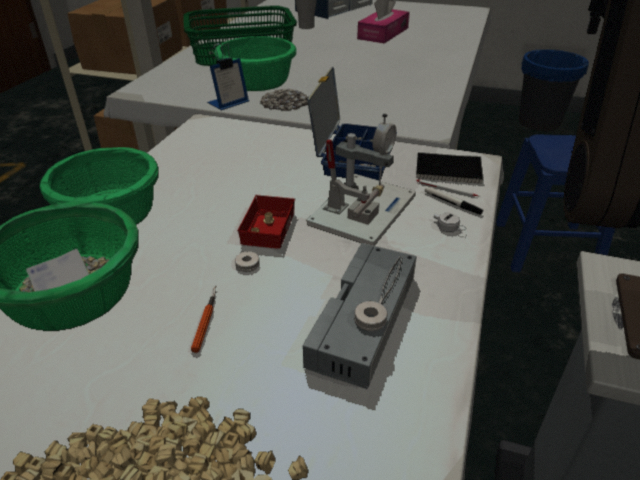

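The top view shows the unit at about (203–349, 277–340), with the notch in the rear edge at about columns 266–291. The deburring tool is at (230, 190) and the small ring at (306, 186). I'll enlarge the unit to measure it.

```bash
python3 - <<'E'
import cv2
a=cv2.imread("pics/top0.png")[265:350,190:360]
a=cv2.convertScaleAbs(cv2.resize(a,None,fx=4.7,fy=4.7,interpolation=cv2.INTER_CUBIC),alpha=1.6)
cv2.imwrite("pics/c1.png",a)
E
```

```text
(no output)
```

View pics/c1.png

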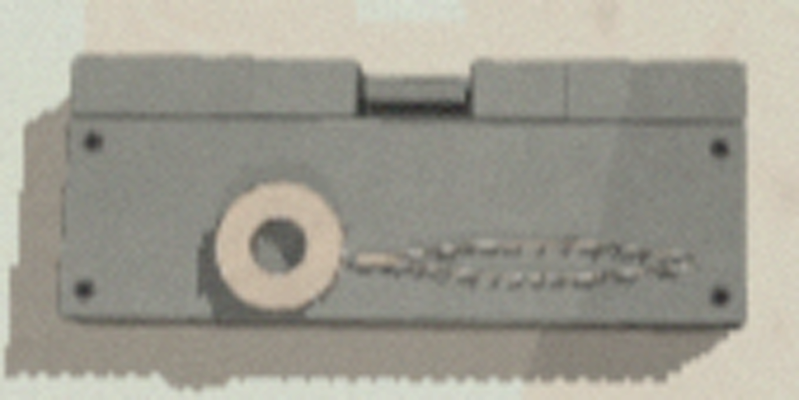

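```bash
cat > h.py <<'E'
import numpy as np
from plant import ctrl
def ray(n,u,v,z):
    c=ctrl.calibration(n);T=c["camera_from_world"];R=T[:3,:3];o=-R.T@T[:3,3]
    d=R.T@np.array([(u-c["cx"])/c["fx"],(v-c["cy"])/c["fy"],1]);return o+d*(z-o[2])/d[2]
E
python3 - <<'E'
from h import *
f=4.7
P={k:ray("top",190+(u+.5)/f-.5,265+(v+.5)/f-.5,.05) for k,(u,v) in dict(RL=(72,56),RR=(745,63),NL=(360,60),NR=(471,61),FL=(60,320),FR=(742,325),ring=(278,247)).items()}
for k,p in P.items(): print(k,p.round(4))
d=P["RL"]-P["RR"];L=np.linalg.norm(d);print("len",L,"yaw",np.degrees(np.arctan2(-d[0],d[1])))
e=d/L;m=(P["RL"]+P["RR"])/2
print("mid",m,"notch y",[(P[k]-m)@e for k in("NL","NR")])
for n,u,v,z in [("deb orange",197,200,.007),("deb tip",266,178,.007),("sring",306,186,.01),("red",331,155,.03),("redbl",335,210,0),("fixL",373,287,.01),("fixTL",382,212,.01)]: print(n,ray("top",u,v,z).round(3))
E
```

```text
RL [0.5516 0.2683 0.05  ]
RR [0.5332 0.0089 0.05  ]
NL [0.5434 0.1574 0.05  ]
NR [0.5404 0.1146 0.05  ]
FL [0.4512 0.2739 0.05  ]
FR [0.4337 0.0177 0.05  ]
ring [0.4735 0.1912 0.05  ]
len 0.26007628916492515 yaw -4.064388211942423
mid [0.54241765 0.1386382  0.05      ] notch y [np.float64(0.018795731142782515), np.float64(-0.0240948088961856)]
deb orange [0.713 0.291 0.007]
deb tip [0.752 0.154 0.007]
sring [0.729 0.075 0.01 ]
red [0.783 0.022 0.03 ]
redbl [0.679 0.02  0.   ]
fixL [ 0.52 -0.04  0.01]
fixTL [ 0.666 -0.071  0.01 ]
```

```bash
cat >> h.py <<'E'
from scipy.spatial.transform import Rotation as Ro
yaw=np.radians(-4.06);X=np.array([np.cos(yaw),np.sin(yaw),0]);E=np.array([-np.sin(yaw),np.cos(yaw),0]);M=np.array([.5424,.1386,0])
def at(d,s,z): return M+d*X+s*E+[0,0,z]
def ds(): p=ctrl.get_state()["eef_pos"]-M; return p@X*1e3,p@E*1e3,p[2]*1e3
def go(d,s,z,sgn=1):
    st=ctrl.get_state();R0=Ro.from_quat(st["tcp_rot"]);x=np.array([0,0,-1.]);y=sgn*E
    R1=Ro.from_matrix(np.c_[x,y,np.cross(x,y)]);return (at(d,s,z)-st["eef_pos"]).round(4),((R1*R0.inv()).as_rotvec()/np.pi).round(4)
E
python3 - <<'E'
from h import *
print(Ro.from_quat(ctrl.get_state()["tcp_rot"]).as_matrix().round(3),ctrl.finger_overhang)
for s in(1,-1): print(go(.045,.095,.3,s))
E
```

```text
[[-0.     0.231 -0.973]
 [ 0.002 -0.973 -0.231]
 [-1.    -0.002 -0.   ]] 0.025
(array([0.4383, 0.8864, 0.045 ]), array([-1.000e-04, -1.000e-03,  9.034e-01]))
(array([0.4383, 0.8864, 0.045 ]), array([-0.0007,  0.0001, -0.0966]))
```

>>> {"method": "play_rows", "body": {
  "targets": [
    {"delta_pos": [0,0,0.11],"delta_rot": [0,0,0],"claw": 0},
    {"delta_pos": [0,0,0.11],"delta_rot": [0,0,0],"claw": 0},
    {"delta_pos": [0,0,0.11],"delta_rot": [0,0,0],"claw": 0},
    {"delta_pos": [0.3,0.3,0.11],"delta_rot": [0,0,-0.097],"claw": 0},
    {"delta_pos": [0.3,0.3,0.11],"delta_rot": [0,0,-0.097],"claw": 0},
    {"delta_pos": [0.3,0.3,0.11],"delta_rot": [0,0,-0.097],"claw": 0},
    {"delta_pos": [0.3,0.3,0.11],"delta_rot": [0,0,-0.097],"claw": 0},
    {"delta_pos": [0.3,0.3,0.11],"delta_rot": [0,0,-0.097],"claw": 0},
    {"delta_pos": [0.3,0.3,0.11],"delta_rot": [0,0,-0.097],"claw": 0},
    {"delta_pos": [0.3,0.3,0.11],"delta_rot": [0,0,-0.097],"claw": 0},
    {"delta_pos": [0.3,0.3,0.11],"delta_rot": [0,0,-0.097],"claw": 0},
    {"delta_pos": [0.3,0.3,0.11],"delta_rot": [0,0,-0.097],"claw": 0},
    {"delta_pos": [0.3,0.3,0.11],"delta_rot": [0,0,-0.097],"claw": 0},
    {"delta_pos": [0.3,0.3,0.11],"delta_rot": [0,0,-0.097],"claw": 0},
    {"delta_pos": [0.3,0.3,0.11],"delta_rot": [0,0,-0.097],"claw": 0},
    {"delta_pos": [0.3,0.3,0.11],"delta_rot": [0,0,-0.097],"claw": 0}
  ]
}}

```text
time: 1.43
eef_pos: [0.4556, -0.3562, 0.3646]
tcp_rot: [-0.706, 0.024, 0.707, 0.026]
contact_force: [0.1, 0.3, -0.9]
opening: -0.002
```

>>> {"method": "play_rows", "body": {
  "targets": [
    {"delta_pos": [0.138,0.586,0],"delta_rot": [0,0,0],"claw": 0},
    {"delta_pos": [0.138,0.586,0],"delta_rot": [0,0,0],"claw": 0},
    {"delta_pos": [0.138,0.586,0],"delta_rot": [0,0,0],"claw": 0},
    {"delta_pos": [0.138,0.586,0],"delta_rot": [0,0,0],"claw": 0},
    {"delta_pos": [0.138,0.586,0],"delta_rot": [0,0,0],"claw": 0},
    {"delta_pos": [0.138,0.586,0],"delta_rot": [0,0,0],"claw": 0},
    {"delta_pos": [0.138,0.586,0],"delta_rot": [0,0,0],"claw": 0},
    {"delta_pos": [0.138,0.586,0],"delta_rot": [0,0,0],"claw": 0},
    {"delta_pos": [0.138,0.586,0],"delta_rot": [0,0,0],"claw": 0},
    {"delta_pos": [0.138,0.586,0],"delta_rot": [0,0,0],"claw": 0},
    {"delta_pos": [0.138,0.586,0],"delta_rot": [0,0,0],"claw": 0},
    {"delta_pos": [0.138,0.586,0],"delta_rot": [0,0,0],"claw": 0},
    {"delta_pos": [0.138,0.586,0],"delta_rot": [0,0,0],"claw": 0},
    {"delta_pos": [0.138,0.586,0],"delta_rot": [0,0,0],"claw": 0},
    {"delta_pos": [0.138,0.586,0],"delta_rot": [0,0,0],"claw": 0},
    {"delta_pos": [0.138,0.586,0],"delta_rot": [0,0,0],"claw": 0},
    {"delta_pos": [0.138,0.586,0],"delta_rot": [0,0,0],"claw": 0},
    {"delta_pos": [0.138,0.586,0],"delta_rot": [0,0,0],"claw": 0}
  ]
}}

```text
time: 2.93
eef_pos: [0.594, 0.2277, 0.3642]
tcp_rot: [-0.706, 0.025, 0.707, 0.026]
contact_force: [0.3, -0.5, -0.5]
opening: -0.001
```

```bash
python3 - <<'E'
from h import *
print(go(.045,.095,.05,-1),ds(),ctrl.get_state()["qpos"].round(2),ctrl.finger_overhang)
E
```

```text
(array([-0.    ,  0.0025, -0.3142]), array([-0.0004, -0.0004,  0.0007])) (np.float64(45.20863447260554), np.float64(92.4861638416092), np.float64(364.21520920548886)) [0.21 0.14 1.55 0.   1.45 1.85] 0.025
```

>>> {"method": "play_rows", "body": {
  "targets": [
    {"delta_pos": [0,0.002,-0.04],"delta_rot": [0,0,0],"claw": 0},
    {"delta_pos": [0,0.002,-0.08],"delta_rot": [0,0,0],"claw": 0},
    {"delta_pos": [0,0.002,-0.12],"delta_rot": [0,0,0],"claw": 0},
    {"delta_pos": [0,0.002,-0.16],"delta_rot": [0,0,0],"claw": 0},
    {"delta_pos": [0,0.002,-0.2],"delta_rot": [0,0,0],"claw": 0},
    {"delta_pos": [0,0.002,-0.24],"delta_rot": [0,0,0],"claw": 0},
    {"delta_pos": [0,0.002,-0.265],"delta_rot": [0,0,0],"claw": 0},
    {"delta_pos": [0,0.002,-0.285],"delta_rot": [0,0,0],"claw": 0},
    {"delta_pos": [0,0.002,-0.3],"delta_rot": [0,0,0],"claw": 0},
    {"delta_pos": [0,0.002,-0.31],"delta_rot": [0,0,0],"claw": 0},
    {"delta_pos": [0,0.002,-0.315],"delta_rot": [0,0,0],"claw": 0},
    {"delta_pos": [0,0.002,-0.315],"delta_rot": [0,0,0],"claw": 0},
    {"delta_pos": [0,0.002,-0.315],"delta_rot": [0,0,0],"claw": 0}
  ]
}}

```text
time: 4.02
eef_pos: [0.595, 0.2295, 0.0505]
tcp_rot: [0.707, -0.025, -0.706, -0.027]
contact_force: [-0.5, -1.1, -1.0]
opening: 0.004
```

```bash
python3 - <<'E'
from h import *
import cv2
print(ds(),ctrl.get_state()["contact_force"])
a=ctrl.read_camera("side");cv2.imwrite("pics/s1.png",cv2.resize(a[180:420,200:500],None,fx=2.5,fy=2.5,interpolation=cv2.INTER_CUBIC))
E
```

```text
(np.float64(46.035581912294674), np.float64(94.38226478958893), np.float64(50.475047927981635)) [-0.49152281 -1.11291198 -0.99363479]
```

View pics/s1.png

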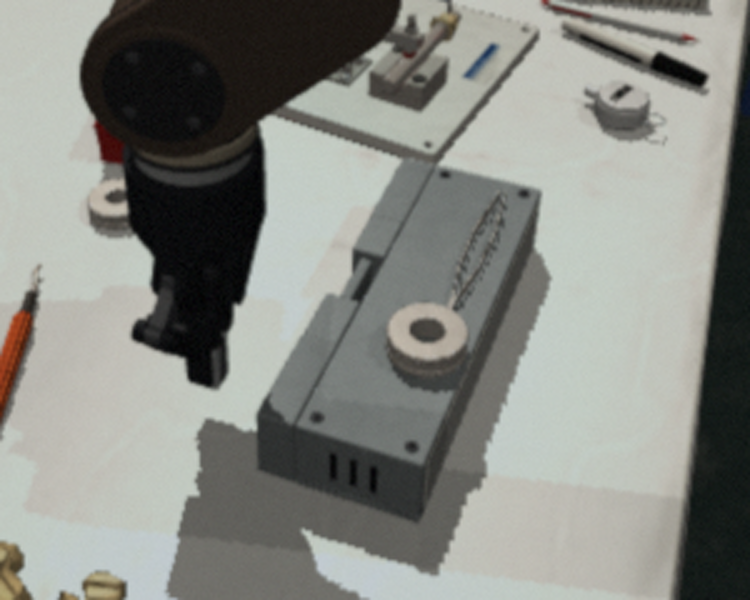

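The side view shows the closed fingertips at crop (205, 375), behind the left end with clear space round them. Next I approach the face.

>>> {"method": "play_rows", "body": {
  "targets": [
    {"delta_pos": [-0.004,0,-0.001],"delta_rot": [0,0,0],"claw": 0},
    {"delta_pos": [-0.008,0.0005,-0.001],"delta_rot": [0,0,0],"claw": 0},
    {"delta_pos": [-0.012,0.001,-0.001],"delta_rot": [0,0,0],"claw": 0},
    {"delta_pos": [-0.016,0.001,-0.001],"delta_rot": [0,0,0],"claw": 0},
    {"delta_pos": [-0.02,0.0015,-0.001],"delta_rot": [0,0,0],"claw": 0},
    {"delta_pos": [-0.023,0.0015,-0.001],"delta_rot": [0,0,0],"claw": 0},
    {"delta_pos": [-0.026,0.002,-0.001],"delta_rot": [0,0,0],"claw": 0},
    {"delta_pos": [-0.028,0.002,-0.001],"delta_rot": [0,0,0],"claw": 0},
    {"delta_pos": [-0.028,0.002,-0.001],"delta_rot": [0,0,0],"claw": 0}
  ]
}}

```text
time: 4.82
eef_pos: [0.5667, 0.2318, 0.0498]
tcp_rot: [0.707, -0.025, -0.706, -0.026]
contact_force: [0.3, 0.5, 1.1]
opening: 0.001
```

```bash
python3 - <<'E'
from h import *
print(ds(),ctrl.get_state()["contact_force"])
E
```

```text
(np.float64(17.66212679290502), np.float64(94.66097533673377), np.float64(49.81911397466031)) [0.34707828 0.45879735 1.08148865]
```

>>> {"method": "play_rows", "body": {
  "targets": [
    {"delta_pos": [-0.001,0,0],"delta_rot": [0,0,0],"claw": 0},
    {"delta_pos": [-0.002,0,0],"delta_rot": [0,0,0],"claw": 0},
    {"delta_pos": [-0.003,0,0],"delta_rot": [0,0,0],"claw": 0},
    {"delta_pos": [-0.004,0,0],"delta_rot": [0,0,0],"claw": 0},
    {"delta_pos": [-0.005,0,0],"delta_rot": [0,0,0],"claw": 0},
    {"delta_pos": [-0.0055,0,0],"delta_rot": [0,0,0],"claw": 0},
    {"delta_pos": [-0.006,0,0],"delta_rot": [0,0,0],"claw": 0},
    {"delta_pos": [-0.006,0,0],"delta_rot": [0,0,0],"claw": 0}
  ]
}}

```text
time: 5.48
eef_pos: [0.5606, 0.2318, 0.0498]
tcp_rot: [0.707, -0.025, -0.706, -0.026]
contact_force: [0.0, -0.5, 0.2]
opening: 0.0
```

```bash
python3 - <<'E'
from h import *
print(ds(),ctrl.get_state()["contact_force"])
E
```

```text
(np.float64(11.58492752321004), np.float64(94.24869641323095), np.float64(49.791267218078055)) [ 0.01667524 -0.49534695  0.19941017]
```

>>> {"method": "play_rows", "body": {
  "targets": [
    {"delta_pos": [-0.0005,0,0],"delta_rot": [0,0,0],"claw": 0},
    {"delta_pos": [-0.001,0,0],"delta_rot": [0,0,0],"claw": 0},
    {"delta_pos": [-0.001,0,0],"delta_rot": [0,0,0],"claw": 0}
  ]
}}

```text
time: 5.73
eef_pos: [0.5595, 0.2318, 0.0498]
tcp_rot: [0.707, -0.025, -0.706, -0.026]
contact_force: [-0.3, 0.3, 0.4]
opening: 0.001
```

>>> {"method": "play_rows", "body": {
  "targets": [
    {"delta_pos": [-0.0005,0,0],"delta_rot": [0,0,0],"claw": 0},
    {"delta_pos": [-0.001,0,0],"delta_rot": [0,0,0],"claw": 0},
    {"delta_pos": [-0.001,0,0],"delta_rot": [0,0,0],"claw": 0}
  ]
}}

```text
time: 5.98
eef_pos: [0.5595, 0.2318, 0.0499]
tcp_rot: [0.708, -0.025, -0.705, -0.027]
contact_force: [3.4, -0.2, -3.0]
opening: 0.003
```

>>> {"method": "play_rows", "body": {
  "targets": [
    {"delta_pos": [-0.0005,0,0],"delta_rot": [0,0,0],"claw": 0},
    {"delta_pos": [-0.001,0,0],"delta_rot": [0,0,0],"claw": 0},
    {"delta_pos": [-0.001,0,0],"delta_rot": [0,0,0],"claw": 0}
  ]
}}

```text
time: 6.23
eef_pos: [0.5594, 0.2318, 0.0501]
tcp_rot: [0.709, -0.025, -0.704, -0.027]
contact_force: [5.2, 0.4, -4.0]
opening: -0.002
```

Contact shows 5 N on the left end with the tip stopped at about 10.5 mm from the face line. Now I slide along the edge with light pressure.

>>> {"method": "play_rows", "body": {
  "targets": [
    {"delta_pos": [-0.0012,-0.003,0],"delta_rot": [0,0,0],"claw": 0},
    {"delta_pos": [-0.0014,-0.006,0],"delta_rot": [0,0,0],"claw": 0},
    {"delta_pos": [-0.0016,-0.009,0],"delta_rot": [0,0,0],"claw": 0},
    {"delta_pos": [-0.0018,-0.012,0],"delta_rot": [0,0,0],"claw": 0},
    {"delta_pos": [-0.0021,-0.015,0],"delta_rot": [0,0,0],"claw": 0},
    {"delta_pos": [-0.0023,-0.018,0],"delta_rot": [0,0,0],"claw": 0},
    {"delta_pos": [-0.0025,-0.021,0],"delta_rot": [0,0,0],"claw": 0},
    {"delta_pos": [-0.0027,-0.024,0],"delta_rot": [0,0,0],"claw": 0},
    {"delta_pos": [-0.0029,-0.027,0],"delta_rot": [0,0,0],"claw": 0},
    {"delta_pos": [-0.0031,-0.03,0],"delta_rot": [0,0,0],"claw": 0},
    {"delta_pos": [-0.0033,-0.033,0],"delta_rot": [0,0,0],"claw": 0},
    {"delta_pos": [-0.0036,-0.036,0],"delta_rot": [0,0,0],"claw": 0},
    {"delta_pos": [-0.0038,-0.039,0],"delta_rot": [0,0,0],"claw": 0},
    {"delta_pos": [-0.004,-0.042,0],"delta_rot": [0,0,0],"claw": 0},
    {"delta_pos": [-0.0042,-0.045,0],"delta_rot": [0,0,0],"claw": 0},
    {"delta_pos": [-0.0044,-0.048,0],"delta_rot": [0,0,0],"claw": 0},
    {"delta_pos": [-0.0046,-0.051,0],"delta_rot": [0,0,0],"claw": 0},
    {"delta_pos": [-0.0048,-0.054,0],"delta_rot": [0,0,0],"claw": 0}
  ]
}}

```text
time: 7.73
eef_pos: [0.555, 0.1777, 0.0503]
tcp_rot: [0.709, -0.025, -0.704, -0.027]
contact_force: [4.6, 2.7, -0.9]
opening: -0.002
```

```bash
python3 - <<'E'
from h import *
print(ds(),ctrl.get_state()["contact_force"],go(.01,-.003,.05,-1))
E
```

```text
(np.float64(9.83656848894553), np.float64(39.86042618360576), np.float64(50.344302940934455)) [ 4.60166995  2.73567033 -0.86408333] (array([-0.0029, -0.0428, -0.0003]), array([-0.0009,  0.0025,  0.0008]))
```

>>> {"method": "play_rows", "body": {
  "targets": [
    {"delta_pos": [-0.0012,-0.003,0],"delta_rot": [0,0,0],"claw": 0},
    {"delta_pos": [-0.0014,-0.006,0],"delta_rot": [0,0,0],"claw": 0},
    {"delta_pos": [-0.0016,-0.009,0],"delta_rot": [0,0,0],"claw": 0},
    {"delta_pos": [-0.0018,-0.012,0],"delta_rot": [0,0,0],"claw": 0},
    {"delta_pos": [-0.0021,-0.015,0],"delta_rot": [0,0,0],"claw": 0},
    {"delta_pos": [-0.0023,-0.018,0],"delta_rot": [0,0,0],"claw": 0},
    {"delta_pos": [-0.0025,-0.021,0],"delta_rot": [0,0,0],"claw": 0},
    {"delta_pos": [-0.0027,-0.024,0],"delta_rot": [0,0,0],"claw": 0},
    {"delta_pos": [-0.0029,-0.027,0],"delta_rot": [0,0,0],"claw": 0},
    {"delta_pos": [-0.0031,-0.03,0],"delta_rot": [0,0,0],"claw": 0}
  ]
}}

```text
time: 8.57
eef_pos: [0.5508, 0.1472, 0.0501]
tcp_rot: [0.708, -0.025, -0.705, -0.027]
contact_force: [-0.6, 0.2, 0.4]
opening: -0.004
```

>>> {"method": "play_rows", "body": {
  "targets": [
    {"delta_pos": [-0.0011,-0.002,0],"delta_rot": [0,0,0],"claw": 0},
    {"delta_pos": [-0.0013,-0.004,0],"delta_rot": [0,0,0],"claw": 0},
    {"delta_pos": [-0.0014,-0.006,0],"delta_rot": [0,0,0],"claw": 0},
    {"delta_pos": [-0.0016,-0.008,0],"delta_rot": [0,0,0],"claw": 0},
    {"delta_pos": [-0.0017,-0.01,0],"delta_rot": [0,0,0],"claw": 0},
    {"delta_pos": [-0.0019,-0.012,0],"delta_rot": [0,0,0],"claw": 0},
    {"delta_pos": [-0.0019,-0.012,0],"delta_rot": [0,0,0],"claw": 0}
  ]
}}

```text
time: 9.15
eef_pos: [0.5486, 0.1348, 0.0499]
tcp_rot: [0.708, -0.025, -0.705, -0.027]
contact_force: [-0.2, 0.8, 0.8]
opening: -0.001
```

```bash
python3 - <<'E'
from h import *
print(ds(),ctrl.get_state()["contact_force"],go(.01,-.003,.05,-1))
E
```

```text
(np.float64(6.4293932393865605), np.float64(-3.3529725511263213), np.float64(49.891322199986114)) [-0.20759388  0.79971265  0.81535388] (array([0.0036, 0.0001, 0.0001]), array([-0.0006,  0.0011,  0.0007]))
```

The force dropped to zero and the tip has sunk past the face, so it is in the notch. Now I press at about 12–14 mm/s.

>>> {"method": "play_rows", "body": {
  "targets": [
    {"delta_pos": [-0.001,0,0],"delta_rot": [0,0,0],"claw": 0},
    {"delta_pos": [-0.002,0,0],"delta_rot": [0,0,0],"claw": 0},
    {"delta_pos": [-0.003,0,0],"delta_rot": [0,0,0],"claw": 0},
    {"delta_pos": [-0.004,0,0],"delta_rot": [0,0,0],"claw": 0},
    {"delta_pos": [-0.005,0.0005,0],"delta_rot": [0,0,0],"claw": 0},
    {"delta_pos": [-0.006,0.0005,0],"delta_rot": [0,0,0],"claw": 0},
    {"delta_pos": [-0.007,0.0005,0],"delta_rot": [0,0,0],"claw": 0},
    {"delta_pos": [-0.008,0.0005,0],"delta_rot": [0,0,0],"claw": 0},
    {"delta_pos": [-0.009,0.0005,0],"delta_rot": [0,0,0],"claw": 0},
    {"delta_pos": [-0.01,0.0005,0],"delta_rot": [0,0,0],"claw": 0},
    {"delta_pos": [-0.011,0.001,0],"delta_rot": [0,0,0],"claw": 0}
  ]
}}

```text
time: 10.07
eef_pos: [0.5378, 0.1356, 0.0501]
tcp_rot: [0.708, -0.025, -0.705, -0.026]
contact_force: [2.8, -2.5, -0.6]
opening: 0.0
```

```bash
python3 - <<'E'
from h import *
print(ds(),ctrl.get_state()["contact_force"],go(.01,-.003,.05,-1))
E
```

```text
(np.float64(-4.366658724530857), np.float64(-3.267574915782395), np.float64(50.14175314644647)) [ 2.78309945 -2.4826781  -0.61662535] (array([ 0.0143, -0.0008, -0.0001]), array([-0.0004,  0.0014,  0.0006]))
```

>>> {"method": "play_rows", "body": {
  "targets": [
    {"delta_pos": [-0.001,0,0],"delta_rot": [0,0,0],"claw": 0},
    {"delta_pos": [-0.002,0,0],"delta_rot": [0,0,0],"claw": 0},
    {"delta_pos": [-0.003,0,0],"delta_rot": [0,0,0],"claw": 0},
    {"delta_pos": [-0.003,0,0],"delta_rot": [0,0,0],"claw": 0}
  ]
}}

```text
time: 10.4
eef_pos: [0.5363, 0.1357, 0.0504]
tcp_rot: [0.71, -0.025, -0.703, -0.027]
contact_force: [8.4, -0.3, -5.1]
opening: 0.002
```

>>> {"method": "play_rows", "body": {
  "targets": [
    {"delta_pos": [-0.001,0,0],"delta_rot": [0,0,0],"claw": 0},
    {"delta_pos": [-0.002,0,0],"delta_rot": [0,0,0],"claw": 0},
    {"delta_pos": [-0.002,0,0],"delta_rot": [0,0,0],"claw": 0}
  ]
}}

```text
time: 10.65
eef_pos: [0.5362, 0.1357, 0.0506]
tcp_rot: [0.712, -0.025, -0.701, -0.027]
contact_force: [8.9, 0.2, -6.7]
opening: 0.0
```

```bash
python3 - <<'E'
from h import *
import cv2
print(ds(),ctrl.get_state()["contact_force"])
a=ctrl.read_camera("top")[255:355,180:370];cv2.imwrite("pics/t2.png",cv2.convertScaleAbs(cv2.resize(a,None,fx=4.2,fy=4.2,interpolation=cv2.INTER_CUBIC),alpha=1.6))
E
```

```text
(np.float64(-5.996498507975089), np.float64(-3.3726196845222733), np.float64(50.5671360420193)) [ 8.8836706   0.22806326 -6.7293991 ]
```

View pics/t2.png

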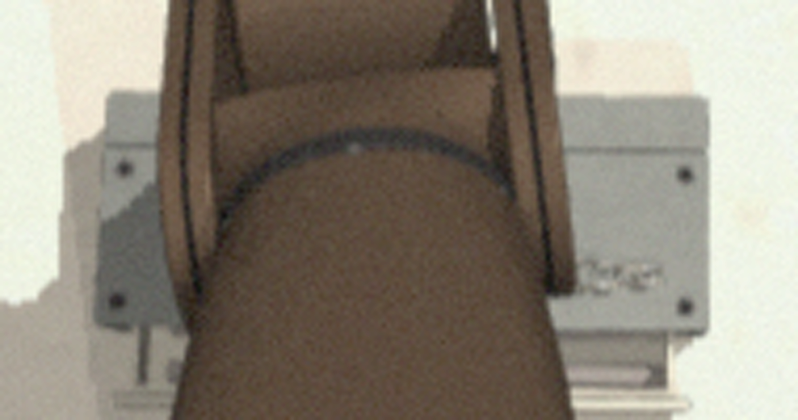

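The drawer is out below the unit (crop rows 335–410), and the tip has met a hard stop 16 mm in at about 9 N. I'll retract straight back, then lift clear and verify.

>>> {"method": "play_rows", "body": {
  "targets": [
    {"delta_pos": [0.002,0,0],"delta_rot": [0,0.003,0],"claw": 0},
    {"delta_pos": [0.005,-0.0005,0],"delta_rot": [0,0.003,0],"claw": 0},
    {"delta_pos": [0.009,-0.0005,0],"delta_rot": [0,0.003,0],"claw": 0},
    {"delta_pos": [0.014,-0.001,0],"delta_rot": [0,0.003,0],"claw": 0},
    {"delta_pos": [0.02,-0.0015,0],"delta_rot": [0,0.003,0],"claw": 0},
    {"delta_pos": [0.03,-0.002,0],"delta_rot": [0,0.003,0],"claw": 0},
    {"delta_pos": [0.04,-0.003,0],"delta_rot": [0,0.003,0],"claw": 0},
    {"delta_pos": [0.045,-0.003,0],"delta_rot": [0,0.003,0],"claw": 0},
    {"delta_pos": [0.045,-0.003,0.03],"delta_rot": [0,0.003,0],"claw": 0},
    {"delta_pos": [0.045,-0.003,0.07],"delta_rot": [0,0.003,0],"claw": 0},
    {"delta_pos": [0.045,-0.003,0.11],"delta_rot": [0,0.003,0],"claw": 0},
    {"delta_pos": [0.045,-0.003,0.15],"delta_rot": [0,0.003,0],"claw": 0},
    {"delta_pos": [0.045,-0.003,0.19],"delta_rot": [0,0.003,0],"claw": 0},
    {"delta_pos": [0.045,-0.003,0.23],"delta_rot": [0,0.003,0],"claw": 0},
    {"delta_pos": [0.045,-0.003,0.25],"delta_rot": [0,0.003,0],"claw": 0},
    {"delta_pos": [0.045,-0.003,0.25],"delta_rot": [0,0.003,0],"claw": 0}
  ]
}}

```text
time: 12.03
eef_pos: [0.5842, 0.1328, 0.3089]
tcp_rot: [0.713, -0.025, -0.7, -0.027]
contact_force: [0.4, -0.8, 0.1]
opening: 0.002
```

```bash
python3 - <<'E'
from h import *
import cv2
print(ctrl.get_state()["contact_force"],ctrl.get_state()["time"])
a=ctrl.read_camera("side")
cv2.imwrite("pics/s3.png",cv2.resize(a[180:420,180:500],None,fx=2.5,fy=2.5,interpolation=cv2.INTER_CUBIC))
E
```

```text
[ 0.35904829 -0.82722413  0.05916285] 12.0333
```

View pics/s3.png

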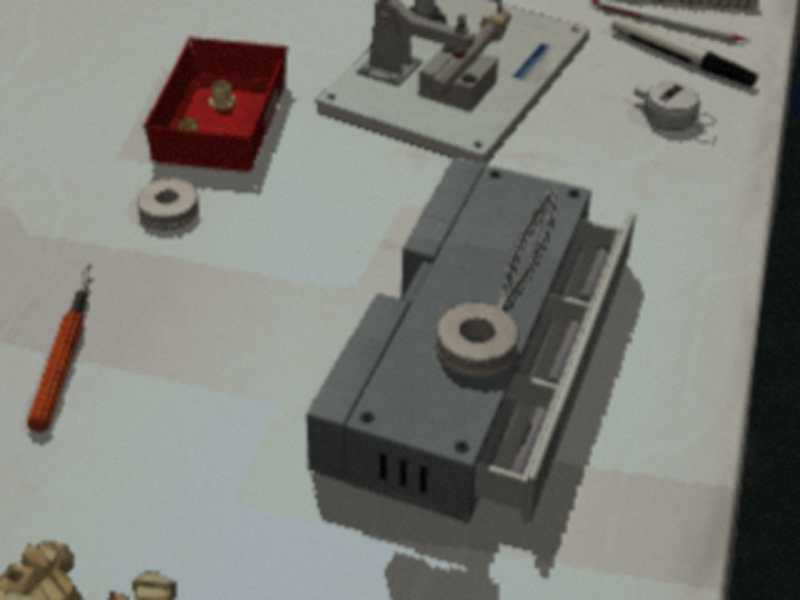

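The side view shows the drawer out toward the robot, its front panel running from (530, 518) to (632, 215). The rings, tweezers and deburring tool are where they were. As a number check, I'll measure the drawer travel.

```bash
python3 - <<'E'
from h import *
for n,u,v,z in [("unit front bottom",470,517,0),("unit front top",482,453,.05),("drawer bottom z0",529,518,0),("drawer bottom z6",529,518,.006),("drawer top far z44",632,215,.044),("drawer top far z38",632,215,.038)]:
    p=ray("side",180+u/2.5,180+v/2.5,z)-M; print(n,(p@X*1e3).round(1),(p@E*1e3).round(1))
E
```

```text
unit front bottom -99.7 123.7
unit front top -102.1 118.3
drawer bottom z0 -130.9 111.7
drawer bottom z6 -131.7 116.4
drawer top far z44 -131.5 -121.6
drawer top far z38 -130.6 -129.0
```

The drawer front is about 31 mm out of a full 32 mm, and the robot is clear, so I'm handing in.

```bash
python3 -c "
from plant import ctrl
print(ctrl.sign_off())"
```

```text
the job is handed in; nothing more can be done
None
```

I opened the drawer with the closed fingertip and handed the job in just after 12 s of the 72 s. The sign-off gave no verdict.

- **Left end:** I touched the left-hand end of the rear edge first, at about 5 N.
- **Notch:** I slid along the edge to the right until the force fell to zero and the tip sank in, at about 3 mm right of the middle.
- **Catch:** I pressed slowly to a firm stop about 16 mm in from the face, peaking at about 11 N (9 N along the press, the rest vertical), then backed out and lifted clear.

**Last checks:**
- The side picture shows the drawer front about 31 mm out, close to the full 32 mm.
- In that picture the rings, tweezers and deburring tool look unmoved. I judged this by eye and did not measure their positions.
- The robot was clear, with only about 1 N of sensor noise.
- No check failed or disagreed. I did not measure the catch's travel directly; it follows from the 16 mm stop and the drawer's position.

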